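# Lay the picture plaque against the stop rail

## Robot

A 7-joint arm with a two-finger parallel gripper is mounted at the origin on the work surface. World frame = base frame: x ahead of the robot, y to its left, z up, the work surface at z = 0. Lengths are in m, angles in rad, forces in N, time in s.
With the tool pointing down it reaches from about 0.4 to 0.85 m from the base axis. Payload 4.5 kg.
Tool frame: the origin (TCP) lies midway between the tips of the shut fingers; the grasp point (between the pads) lies 19 mm behind it; z points along the fingers, y is the line along which they close (so a half turn about z gives the same grasp; the last joint's range is limited). The gripper opens to 88 mm and grips with 3 to 60 N. Pads are 18 mm wide; open, the fingers measure 123 mm over their backs; the gripper's body (75 mm by 187 mm) begins 45 mm behind the grasp point.
Start: joints at [1.214, 0.689, -0.195, 1.565, 0.157, 0.902, -0.215], TCP at [0.238, -0.578, 0.239] pointing down, gripper open.
Joint ranges: [-3.01, 3.01], [-0.46, 2.08], [-1.47, 1.51], [0.13, 2.56], [-1, 4.14], [0.04, 2.09], [-2.66, 2.66]. Speed limits (rad/s): [2.57, 2.57, 3.14, 3.14, 3.14, 3.14, 3.14].

## Interface

Orientations are given as [roll, pitch, yaw] about the fixed x, y, z axes, in that order (R = Rz(yaw) Ry(pitch) Rx(roll)).
In Python, from workcell import robot, vision gives the robot as it stands.
- The arm moves only by the tool arm_command, never from a script. Its argument "steps" is a list of rows, each an object with "jaw": the opening, from 0 (shut) to 1 (fully open); "translation": the shift along the tool's x, y, z in cm, a list of three; "yaw": the turn about the tool's z in rad. A call has 1 to 8 rows; each row is the pose to reach, as a shift and turn from the pose commanded when the call began, along the tool's axes at that moment; what a row does not reach only later rows make up. A row lasts 1/12 s, in which the tool goes at most 41.7 mm and 7.16 degrees, less where a joint would pass 70% of its speed; a pose out of reach is approached as far as the arm can. A call with a gripper value outside its range is refused whole. The fingers move at their own pace and stop on an object; "newtons" is the grip in N (left out, the last holds). Time passes only in rows, so rows that repeat a pose let the fingers close. It gives the time, the measured TCP pose, the force, the opening and the grip force at its end, in the units of the state.
- robot.get_state(): the state, without advancing time (a new reading comes with each control period).
- vision.read_camera(name): name is "side" or "top" or "wrist"; returns (picture, depth): 384x512x3 uint8, red, green, blue; 384x512 float32, m along the optical axis (not along the pixel's ray), 0 where there is no reading.
- vision.get_calibration(name): a dict with "fx", "fy", "cx", "cy" (pixels), "rvec" (rotation vector, rad) and "tvec" (3), from world to camera coordinates, as OpenCV has them; the wrist camera has in their place "T_tool_cam" (4x4, takes a point from camera to tool coordinates, whose origin is the TCP and whose axes are the flange's). Camera axes: x right, y down, z forward; pixel columns grow to the right and rows downward; lengths in m; the calibration is good to about 2 mm. A picture is of the moment at which its call begins: read the wrist's pose just before it. get_calibration takes no time and is no camera call.
- robot.hand_in(): hands the job in; it is judged then, once.
The state is a dict: "t": time; "joints": joint angles; "qvel": joint speeds; "joint_torque": joint torques, N m; "position": TCP position; "eef_rot": TCP orientation; "force": force on the tool from outside, world axes, zero at the start; "moment": the same for the moment, N m; "opening": finger opening in m; "gripper_force": force on a finger pad.
Only numpy, scipy, OpenCV 4.12 (cv2) and the standard library are available. Lean on these libraries where they do the work, as an engineer would, in place of code of your own. Each camera call takes 0.05 s, during which the arm holds its last target. There are 200 camera calls.

## Task

Two wooden plaques stand on edge on the burning board: push the dark-framed picture plaque over, away from the robot, so that it lies flat with its picture up, then push it along the board until its top edge lies flush against the dark stop rail. Only push it, do not pick it up. Leave the pale bare plaque standing and everything else on the table where it is.

Things in the scene. Friction and masses are not known exactly. Their poses are not given: they have to be found in the camera images.
- board: Fixed plywood board, 325 (x) by 480 (y) mm, its grey top 12 mm above the table. Origin: underside, 155 mm from its far edge, mid-width; x points away from the robot (turned up to 0.25 rad), z up. Along its far side a dark wooden stop rail stands 16 mm above the board top, 20 mm thick, 460 mm long, parallel to y.
- rail_face (a point): Middle of the stop rail's near face at the level of the board's top (130 mm in +x from the board's origin); axes as the board's. The near face is the plane x = 0 of this frame, and runs 230 mm to either side.
- plaque: Picture plaque: loose dark wood, 120 wide (y), 90 tall (z), 18 mm thick (x), about 0.13 kg, a burnt drawing on its +x face. Starts standing on the left or right half of the board, picture to the robot, within 0.3 rad of square to the rail and 145 to 180 mm short of it. Origin: centre of the foot face; x out of the picture, z foot to top. Lying picture up, x is up and z points to the rail.
- plaque_top (a point): Middle of the plaque's top face, half-way through its thickness, 90 mm from the foot along the plaque's z; axes as the plaque's.
- plaque_foot (a point): Middle of the foot's edge on the back (unpictured) side of the plaque, the edge over which it tips; on the board's top when standing and when lying picture up. Then it marks the lower edge of the upright 18 mm high end face that looks to the robot. Axes as the plaque's.
- bare_plaque: Pale bare wooden plaque of the same size (18 by 120 by 90 mm), standing on the other half of the board, about 220 mm to the side. Origin: centre of its foot, z up. Must stay standing.
- sanding_block: Cork sanding block, 90 by 50 by 30 mm, on the table left of the board; origin at the centre of its underside. Leave alone.
- brush: Brush lying on the table right of the board; origin on its underside. Leave alone.
- eraser: White eraser, 50 by 24 by 14 mm, on the table right of the board; origin at the centre of its underside. Leave alone.
- varnish: Small varnish jar with yellow cap, diameter 60, height 85 mm, left of the board; origin at the centre of its underside. Leave alone.
- mug: Blue mug, diameter 80, height 90 mm, at the left of the table; origin at the centre of its underside. Leave alone.
Not all that is in view belongs to the job. Leave any orange look-alike of the plaque alone.

How it is judged:
On the way:
1. the picture plaque lies flat on the board, picture up (angle between plaque's own x axis and vertical below 0.1 rad and height (world z) of plaque_top below 0.028 m), for 0.1 s.
At the end, for the whole second after the job is handed in: The picture plaque lies flat on the board (within 3 degrees), picture up, at rest, the middle of its top edge within 4 mm of the rail's near face and the edge parallel to the rail within 2.5 degrees; the bare plaque still stands (angle between plaque's own x axis and vertical below 0.06 rad and height (world z) of plaque_top below 0.026 m and x of plaque_top in the frame of rail_face between -0.004 and 0.004 m and y of plaque_top in the frame of rail_face between -0.2 and 0.2 m and angle between the z axis of plaque and the x axis of board, either way round below 0.045 rad and linear speed of plaque below 0.01 m/s and angle between bare_plaque's own z axis and vertical below 0.1 rad); the robot touches nothing.
It fails at once if the picture plaque was lifted off the board (height (world z) of plaque_foot above 0.034 m or height (world z) of plaque_top above 0.127 m).
It fails at once if the bare plaque was shifted by more than 15 mm or knocked over (distance of bare_plaque from where it was at the start of the episode above 0.015 m or angle between bare_plaque's own z axis and vertical above 0.3 rad).
It fails at once if a tool, jar or mug beside the board was moved by more than 20 mm (distance of any of sanding_block, brush, eraser, varnish, mug from where it was at the start of the episode above 0.02 m).
It also fails if it takes over 42 s, if anything falls off the work surface, if the arm or the gripper's body presses on something with over 40 N, if the wrist force passes 120 N, or if a joint passes its speed limit or range.

## Working session

There is one attempt and no reset: what is moved stays moved. The work goes in short steps, Python scripts to look and compute and a tool call to move; the robot and the scene stay as the last step left them, time stands still between calls to the robot, and variables do not carry over. Pictures are saved under pics/ and viewed, at most 10 in all, crops included, and the job is handed in when it is done.

Besides the shell and the picture viewer there is one more tool, called as name(argument=value, ...) on one line, values as JSON. arm_command: Moves the arm, as the interface text tells. Its arguments: {"type":"object","properties":{"steps":{"type":"array","items":{"type":"object","properties":{"jaw":{"type":"number"},"translation":{"type":"array","items":{"type":"number"}},"yaw":{"type":"number"}}}},"newtons":{"type":"number"}},"required":["steps"]}

```bash
mkdir -p pics
cat > h.py <<'E'
import numpy as np,cv2
from workcell import robot,vision
def cap(n):
    s=robot.get_state(); p,d=vision.read_camera(n); c=vision.get_calibration(n); return p,d,c,s
def cam(c,s=None):
    K=np.array([[c['fx'],0,c['cx']],[0,c['fy'],c['cy']],[0,0,1.]])
    if 'rvec' in c:
        R=cv2.Rodrigues(np.array(c['rvec'],float))[0]; t=np.array(c['tvec'],float).ravel()
        return K,R.T,-R.T@t
    from scipy.spatial.transform import Rotation as Ro
    T=np.eye(4);T[:3,:3]=Ro.from_euler('xyz',s['eef_rot']).as_matrix();T[:3,3]=s['position'];T=T@np.array(c['T_tool_cam'])
    return K,T[:3,:3],T[:3,3]
def plane(K,R,o,px,z):
    px=np.atleast_2d(px).astype(float); d=(R@np.linalg.inv(K)@np.c_[px,np.ones(len(px))].T).T
    return o+d*((z-o[2])/d[:,2])[:,None]
def cloud(K,R,o,d):
    v,u=np.indices(d.shape); q=np.stack([(u-K[0,2])/K[0,0]*d,(v-K[1,2])/K[1,1]*d,d],-1)
    return q@R.T+o
def save(n,p): cv2.imwrite('pics/'+n,p[:,:,::-1])
E
python3 - <<'E'
from h import *
im=[]
for n in('top','side'):
    p,d,c,s=cap(n); np.savez(n+'.npz',p=p,d=d); save(n+'.png',p); K,R,o=cam(c); print(n,K[0,0],o,R[:,2])
print(s)
E
```

```text
top 391.4340277564282 [0.38504392 0.081587   1.14693422] [ 0.10997197  0.0098569  -0.99388581]
side 461.92810255035033 [-0.17723728  0.87794901  0.87485545] [ 0.51793539 -0.61881845 -0.59059856]
{'t': 0.05, 'joints': array([ 1.2137685 ,  0.68994758, -0.19453453,  1.56630145,  0.15730235,
        0.90249959, -0.21510064]), 'qvel': array([ 0.00023088, -0.00073821, -0.00109383, -0.00172239,  0.00023584,
       -0.00033793, -0.00078959]), 'joint_torque': array([-3.49792535e-03, -5.29022598e+01, -1.27286632e+00, -1.54033327e+01,
       -5.24556404e-02,  1.65531063e-03, -1.11614515e-06]), 'position': array([ 0.23782925, -0.57732353,  0.23794462]), 'eef_rot': array([-3.13983354e+00,  1.19089204e-04,  3.90923773e-01]), 'force': array([ 0.36316264, -0.11677447, -0.25739143]), 'moment': array([ 0.02281621, -0.01008569, -0.0332892 ]), 'gripper_force': 0.0, 'opening': 0.08833938123899081}
```

View pics/top.png

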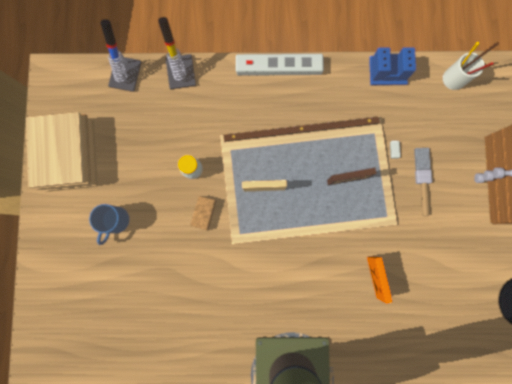

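View pics/side.png

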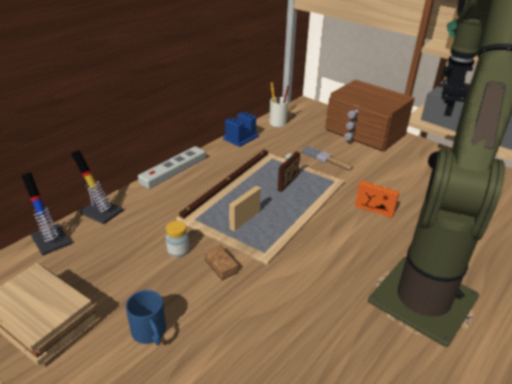

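Top view: the dark plaque's top edge is at (352,176), the pale one at (264,185), the rail runs (225,137)–(380,122). Candidates: dark plaque (352,176), pale plaque (264,185), orange look-alike (380,279), and the rail itself. I choose the dark one on the board's right half and check it in a crop.

```bash
cat > m.py <<'E'
from h import *
D=np.load('top.npz');p,d=D['p'],D['d'];K,R,o=cam(vision.get_calibration('top'))
P=cloud(K,R,o,d); hsv=cv2.cvtColor(p,cv2.COLOR_RGB2HSV)
def rect(m,z,name):
    m=cv2.morphologyEx(m.astype('uint8'),cv2.MORPH_OPEN,np.ones((2,2)))
    v,u=np.nonzero(m); W=plane(K,R,o,np.c_[u,v],z)[:,:2].astype('float32')
    (c,s,a)=cv2.minAreaRect(W); b=cv2.boxPoints((c,s,a)); l=cv2.fitLine(W,cv2.DIST_HUBER,0,.01,.01).ravel()
    print(name,len(v),'c',np.round(c,4),'mean',W.mean(0),'size',np.round(s,4),'dirangle',np.arctan2(l[1],l[0]),'z',np.percentile(P[v,u,2],[10,50,90]))
v,u=np.indices(d.shape); box=lambda a,b,c,e:(u>=a)&(u<b)&(v>=c)&(v<e)
V=hsv[:,:,2];S=hsv[:,:,1];H=hsv[:,:,0]
Z=P[:,:,2]
rect(box(315,385,160,192)&(Z>.085),.102,'dark depth')
rect(box(315,385,160,192)&(V<120)&(S>90),.102,'dark colour')
rect(box(235,318,170,195)&(Z>.085),.102,'pale depth')
rect(box(220,386,115,145)&(V<125)&(S>90),.028,'rail')
g=(S<70)&box(225,395,125,240)&(V>60)
rect(g,.012,'grey')
E
python3 m.py
python3 - <<'E'
from h import *
a=np.load('top.npz')['p'][110:250,215:405];b=np.load('side.npz')['p'][130:260,180:360]
f=lambda x:cv2.resize(x,(390,290),interpolation=cv2.INTER_CUBIC)
save('crop.png',np.hstack([f(a),f(b)]))
E
```

```text
dark depth 330 c [ 0.5462 -0.1665] mean [ 0.5463126  -0.16646393] size [0.0199 0.1222] dirangle -1.3946954 z [0.07046594 0.1009643  0.10413994]
dark colour 266 c [ 0.5424 -0.1616] mean [ 0.54437554 -0.16522962] size [0.0188 0.1262] dirangle -1.3935266 z [0.07111241 0.10079556 0.10377362]
pale depth 328 c [0.5214 0.0741] mean [0.5214766  0.07423218] size [0.0196 0.119 ] dirangle -1.5394228 z [0.07727516 0.1012781  0.10417323]
rail 899 c [ 0.694  -0.0437] mean [ 0.6937265  -0.04528715] size [0.0193 0.4663] dirangle -1.4549763 z [0.01484452 0.0268436  0.03000788]
grey 11922 c [ 0.5393 -0.0802] mean [ 0.5349665  -0.05618679] size [0.251  0.4853] dirangle -1.3122636 z [0.00947116 0.01228355 0.01530135]
```

View pics/crop.png

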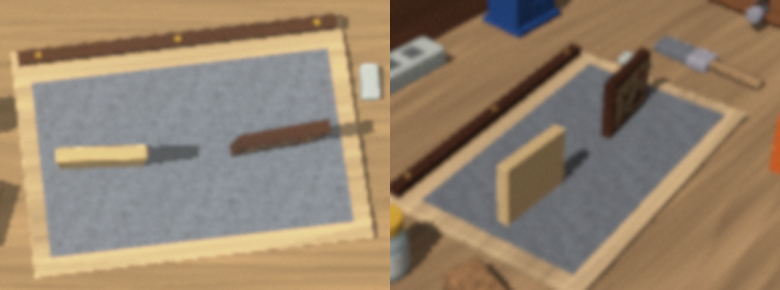

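The crop confirms it: the dark-framed plaque with its picture towards the robot stands on the right half of the board, and the pale one on the left. The sizes (19.9×122 mm top, z≈0.101) and the distance to the rail (about 151 mm) are plausible. I move in behind it.

arm_command(steps=[{"jaw": 0, "translation": [39.3, -27.4, 0], "yaw": 0.215}, {"jaw": 0, "translation": [39.3, -27.4, 0], "yaw": 0.215}, {"jaw": 0, "translation": [39.3, -27.4, 0], "yaw": 0.215}, {"jaw": 0, "translation": [39.3, -27.4, 0], "yaw": 0.215}, {"jaw": 0, "translation": [39.3, -27.4, 0], "yaw": 0.215}, {"jaw": 0, "translation": [39.3, -27.4, 0], "yaw": 0.215}, {"jaw": 0, "translation": [39.3, -27.4, 0], "yaw": 0.215}, {"jaw": 0, "translation": [39.3, -27.4, 0], "yaw": 0.215}], newtons=20)

```text
t: 0.77
position: [0.4188, -0.2955, 0.2386]
eef_rot: [-3.141, 0.0, 0.176]
force: [1.3, -0.3, 0.1]
opening: 0.0367
gripper_force: 0.0
```

arm_command(steps=[{"jaw": 0, "translation": [0, 0, 0], "yaw": 0}, {"jaw": 0, "translation": [0, 0, 0], "yaw": 0}, {"jaw": 0, "translation": [0, 0, 0], "yaw": 0}])

```text
t: 1.02
position: [0.4178, -0.2978, 0.2385]
eef_rot: [3.141, 0.001, 0.176]
force: [-0.5, -1.2, 0.7]
opening: 0.0169
gripper_force: 0.0
```

arm_command(steps=[{"jaw": 0, "translation": [9.2, -10.7, 0], "yaw": 0}, {"jaw": 0, "translation": [9.2, -10.7, 0], "yaw": 0}, {"jaw": 0, "translation": [9.2, -10.7, 0], "yaw": 0}, {"jaw": 0, "translation": [9.2, -10.7, 0], "yaw": 0}, {"jaw": 0, "translation": [9.2, -10.7, 6], "yaw": 0}, {"jaw": 0, "translation": [9.2, -10.7, 10], "yaw": 0}, {"jaw": 0, "translation": [9.2, -10.7, 15.0], "yaw": 0}, {"jaw": 0, "translation": [9.2, -10.7, 15.0], "yaw": 0}])

```text
t: 1.68
position: [0.4877, -0.178, 0.0854]
eef_rot: [-3.141, 0.004, 0.172]
force: [0.7, -0.1, 0.8]
opening: 0.0007
gripper_force: 0.0
```

Run:
```python
from h import *
p,d,c,s=cap('side'); p2,_,c2,s2=cap('wrist'); save('pre.png',np.hstack([cv2.resize(p[130:260,180:380],(400,300)),cv2.resize(p2,(400,300))])); print(s2['position'],s2['eef_rot'],s2['force'])
```

```text
[ 0.4857666  -0.17733138  0.08231031] [-3.13842404  0.00958658  0.17253935] [ 0.01768553 -0.54598466 -2.8432726 ]
```

View pics/pre.png

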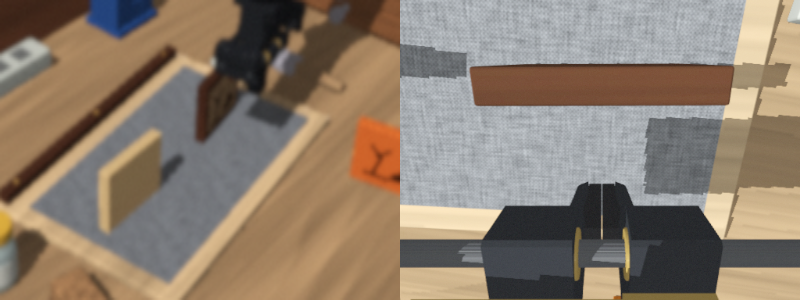

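The plaque is square to the fingers and centred on them (wrist column 602 against 601). I push it over gently.

arm_command(steps=[{"jaw": 0, "translation": [2.5, 0, 0], "yaw": 0}, {"jaw": 0, "translation": [3.2, 0, 0], "yaw": 0}, {"jaw": 0, "translation": [3.8, 0, 0], "yaw": 0}, {"jaw": 0, "translation": [4.4, 0, 0], "yaw": 0}, {"jaw": 0, "translation": [5.0, 0, 0], "yaw": 0}, {"jaw": 0, "translation": [5.6, 0, 0], "yaw": 0}, {"jaw": 0, "translation": [6.2, 0, 0], "yaw": 0}, {"jaw": 0, "translation": [6.8, 0, 0], "yaw": 0}])

```text
t: 2.45
position: [0.5575, -0.1642, 0.089]
eef_rot: [3.141, -0.0, 0.176]
force: [-0.4, 1.1, -0.2]
opening: 0.0006
gripper_force: 0.0
```

arm_command(steps=[{"jaw": 0, "translation": [0.4, 0, 0], "yaw": 0}, {"jaw": 0, "translation": [0.4, 0, 0], "yaw": 0}, {"jaw": 0, "translation": [0, 0, 0], "yaw": 0}, {"jaw": 0, "translation": [-2, 0, 0], "yaw": 0}, {"jaw": 0, "translation": [-5, 0, 0], "yaw": 0}, {"jaw": 0, "translation": [-8, 0, 0], "yaw": 0}, {"jaw": 0, "translation": [-9, 0, 0], "yaw": 0}, {"jaw": 0, "translation": [-9, 0, 0], "yaw": 0}])

```text
t: 3.12
position: [0.4637, -0.1809, 0.0887]
eef_rot: [-3.141, 0.006, 0.173]
force: [0.2, -0.0, -1.0]
opening: 0.0004
gripper_force: 0.0
```

Run:
```python
from h import *
p,d,c,s=cap('top');np.savez('top2.npz',p=p,d=d); p2,d2,c2,s2=cap('wrist');np.savez('w2.npz',p=p2,d=d2); save('fall.png',np.hstack([cv2.resize(p[110:250,215:405],(400,300)),cv2.resize(p2,(400,300))])); print(s2['position'],s2['eef_rot'],s2['force'])
```

```text
[ 0.46694007 -0.18043232  0.0888589 ] [-3.14148893e+00  1.63689152e-03  1.74150486e-01] [0.19117671 0.72909883 0.32563878]
```

View pics/fall.png

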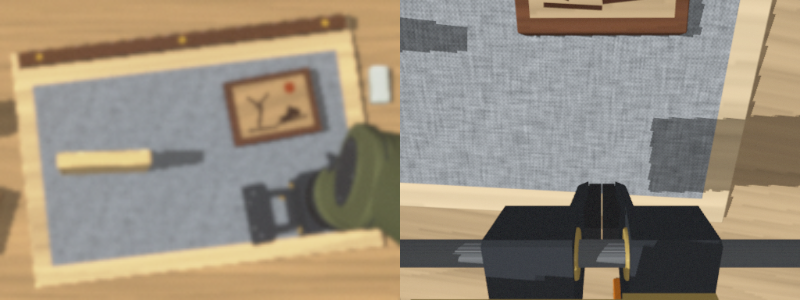

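It lies flat with its picture up, near top pixel (346,160), about 50 mm short of the rail, and the bare plaque still stands. I measure again.

```bash
cat > m2.py <<'E'
import sys
from h import *
D=np.load(sys.argv[1]);p,d=D['p'],D['d'];K,R,o=cam(vision.get_calibration('top'))
hsv=cv2.cvtColor(p,cv2.COLOR_RGB2HSV);S=hsv[:,:,1];V=hsv[:,:,2];P=cloud(K,R,o,d)
v,u=np.indices(d.shape); box=lambda a,b,c,e:(u>=a)&(u<b)&(v>=c)&(v<e)
def hull(m,z):
    m=cv2.morphologyEx(m.astype('uint8'),cv2.MORPH_OPEN,np.ones((3,3)))
    n,L,st,_=cv2.connectedComponentsWithStats(m); m=L==1+np.argmax(st[1:,4]); vv,uu=np.nonzero(m)
    return plane(K,R,o,np.c_[uu,vv],z)[:,:2].astype('float32'),np.median(P[vv,uu,2])
b=[int(x) for x in sys.argv[2:6]]
W,z=hull(box(*b)&(S>75),.03); c,s,a=cv2.minAreaRect(W); print('plaque c',c,'size',s,'ang',a,'z',z)
W,z=hull(box(220,386,115,145)&(V<125)&(S>90),.028); r,s,a2=cv2.minAreaRect(W); l=cv2.fitLine(W,cv2.DIST_HUBER,0,.01,.01).ravel()
print('rail c',r,'size',s,'ang',a2,'line',np.arctan2(l[1],l[0])+np.pi/2,'z',z)
E
python3 m2.py top2.npz 318 374 136 182
python3 - <<'E'
from h import *
D=np.load('w2.npz');c=vision.get_calibration('wrist');s=robot.get_state();K,R,o=cam(c,s);P=cloud(K,R,o,D['d'])
hsv=cv2.cvtColor(D['p'],cv2.COLOR_RGB2HSV);m=(hsv[:,:,1]>90)&(P[:,:,2]>.024)&(P[:,:,2]<.036);m[120:]=0;m[:,450:]=0
v,u=np.nonzero(m);W=P[v,u][:,:2];print(len(v),np.median(P[v,u,2]))
ps=[]
for k in range(160,430,8):
    q=np.nonzero(m[:,k])[0]
    if len(q): ps.append(plane(K,R,o,[[k,q.max()+.5]],.03)[0][:2])
ps=np.array(ps); l=cv2.fitLine(ps.astype('float32'),cv2.DIST_HUBER,0,.001,.001).ravel();print('foot edge',ps[[0,len(ps)//2,-1]],'ang',np.arctan(l[1]/l[0]))
E
```

```text
plaque c (0.6040530800819397, -0.15496200323104858) size (0.08654945343732834, 0.11895418912172318) ang 10.181832313537598 z 0.030065969400616455
rail c (0.7067846059799194, -0.13273116946220398) size (0.017590634524822235, 0.1862894743680954) ang 6.390156269073486 line 0.11236608 z 0.02768735332902139
6290 0.031507606841280095
foot edge [[ 0.55524419 -0.10990412]
 [ 0.5653474  -0.16672575]
 [ 0.58621712 -0.22057296]] ang -1.3885425
```

arm_command(steps=[{"jaw": 0.6, "translation": [0.1, -1.0, 2], "yaw": 0.06}, {"jaw": 0.6, "translation": [0.1, -1.0, 4], "yaw": 0.06}, {"jaw": 0.6, "translation": [0.1, -1.0, 5.5], "yaw": 0.06}, {"jaw": 0.6, "translation": [0.1, -1.0, 6.5], "yaw": 0.06}, {"jaw": 0.6, "translation": [0.1, -1.0, 6.8], "yaw": 0.06}, {"jaw": 0.6, "translation": [0.1, -1.0, 6.8], "yaw": 0.06}, {"jaw": 0.6, "translation": [0.1, -1.0, 6.8], "yaw": 0.06}, {"jaw": 0.6, "translation": [0.1, -1.0, 6.8], "yaw": 0.06}])

```text
t: 3.88
position: [0.4685, -0.1701, 0.0214]
eef_rot: [3.141, -0.001, 0.116]
force: [0.3, -0.3, 0.2]
opening: 0.051
gripper_force: 0.0
```

arm_command(steps=[{"jaw": 0.6, "translation": [3.5, 0, 0], "yaw": 0}, {"jaw": 0.6, "translation": [5.5, 0, 0], "yaw": 0}, {"jaw": 0.6, "translation": [6.5, 0, 0], "yaw": 0}, {"jaw": 0.6, "translation": [7.2, 0, 0], "yaw": 0}, {"jaw": 0.6, "translation": [7.8, 0, 0], "yaw": 0}, {"jaw": 0.6, "translation": [8.4, 0, 0], "yaw": 0}, {"jaw": 0.6, "translation": [9.0, 0, 0], "yaw": 0}, {"jaw": 0.6, "translation": [9.5, 0, 0], "yaw": 0}])

```text
t: 4.55
position: [0.5616, -0.159, 0.0207]
eef_rot: [-3.141, 0.001, 0.115]
force: [-0.7, -0.3, 1.8]
opening: 0.0528
gripper_force: 0.6
```

arm_command(steps=[{"jaw": 0.6, "translation": [0.4, 0, 0], "yaw": 0}, {"jaw": 0.6, "translation": [0.8, 0, 0], "yaw": 0}, {"jaw": 0.6, "translation": [1.2, 0, 0], "yaw": 0}, {"jaw": 0.6, "translation": [1.6, 0, 0], "yaw": 0}, {"jaw": 0.6, "translation": [2.0, 0, 0], "yaw": 0}, {"jaw": 0.6, "translation": [2.3, 0, 0], "yaw": 0}, {"jaw": 0.6, "translation": [2.5, 0, 0], "yaw": 0}, {"jaw": 0.6, "translation": [2.5, 0, 0], "yaw": 0}])

```text
t: 5.22
position: [0.5877, -0.1558, 0.0207]
eef_rot: [3.141, -0.001, 0.116]
force: [0.1, -0.2, 0.4]
opening: 0.0529
gripper_force: 0.0
```

Run:
```python
from h import *
p,d,c,s=cap('top');np.savez('top3.npz',p=p,d=d); p2,d2,c2,s2=cap('wrist'); save('push.png',np.hstack([cv2.resize(p[110:250,215:405],(400,300)),cv2.resize(p2,(400,300))])); print(s2['position'],s2['eef_rot'],s2['force'])
```

```text
[ 0.58748302 -0.15587174  0.020745  ] [ 3.14144430e+00 -8.87003288e-04  1.15992515e-01] [ 0.63522859 -0.01129131  0.30768161]
```

View pics/push.png

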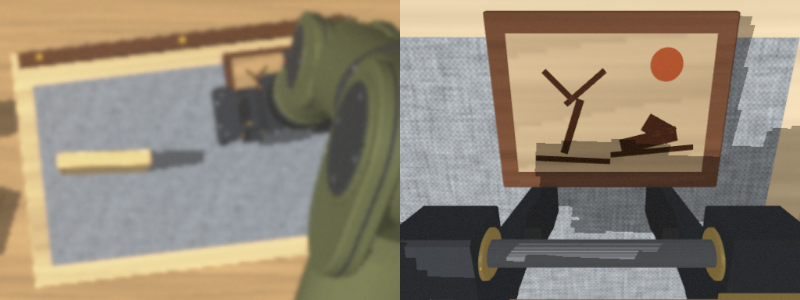

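The plaque is square to the gripper and to the board's strip. The rail is still out of the wrist view, so there is a small gap left. I push slowly until the force rises.

arm_command(steps=[{"jaw": 0.6, "translation": [0.3, 0, 0], "yaw": 0}, {"jaw": 0.6, "translation": [0.5, 0, 0], "yaw": 0}, {"jaw": 0.6, "translation": [0.7, 0, 0], "yaw": 0}, {"jaw": 0.6, "translation": [0.8, 0, 0], "yaw": 0}, {"jaw": 0.6, "translation": [0.9, 0, 0], "yaw": 0}, {"jaw": 0.6, "translation": [0.9, 0, 0], "yaw": 0}])

```text
t: 5.82
position: [0.5961, -0.1549, 0.0207]
eef_rot: [3.141, -0.0, 0.116]
force: [-0.4, -0.7, 0.7]
opening: 0.0529
gripper_force: 0.1
```

arm_command(steps=[{"jaw": 0.6, "translation": [0.15, 0, 0], "yaw": 0}, {"jaw": 0.6, "translation": [0.3, 0, 0], "yaw": 0}, {"jaw": 0.6, "translation": [0.4, 0, 0], "yaw": 0}, {"jaw": 0.6, "translation": [0.4, 0, 0], "yaw": 0}])

```text
t: 6.15
position: [0.6004, -0.1544, 0.0207]
eef_rot: [3.141, -0.001, 0.116]
force: [0.7, -0.1, 0.2]
opening: 0.0534
gripper_force: 0.0
```

arm_command(steps=[{"jaw": 0.6, "translation": [0.15, 0, 0], "yaw": 0}, {"jaw": 0.6, "translation": [0.3, 0, 0], "yaw": 0}, {"jaw": 0.6, "translation": [0.4, 0, 0], "yaw": 0}, {"jaw": 0.6, "translation": [0.4, 0, 0], "yaw": 0}])

```text
t: 6.48
position: [0.6027, -0.1541, 0.0206]
eef_rot: [-3.141, 0.002, 0.115]
force: [-4.0, 0.2, 3.2]
opening: 0.0524
gripper_force: 1.8
```

Run:
```python
from h import *
p2,d2,c2,s2=cap('wrist');np.savez('w4.npz',p=p2,d=d2);p,d,c,s=cap('side'); save('w4.png',np.hstack([cv2.resize(p[130:260,180:380],(400,300)),cv2.resize(p2,(400,300))])); print(s2['position'],s2['force'])
```

```text
[ 0.60273663 -0.1541257   0.02063206] [-3.98013042  0.18135674  3.21806481]
```

View pics/w4.png

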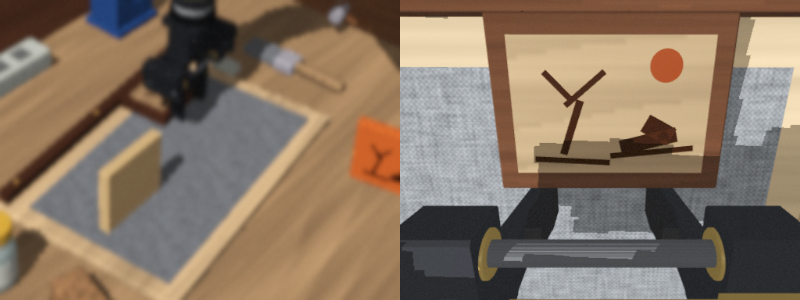

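The rail shows along the top of the wrist view (row ~12) with the plaque's top edge against it, and the force has risen to 4 N. I give it a small extra push to seat it, then back off straight and rise.

arm_command(steps=[{"jaw": 0.6, "translation": [0.15, 0, 0], "yaw": 0}, {"jaw": 0.6, "translation": [0.15, 0, 0], "yaw": 0}, {"jaw": 0.6, "translation": [-0.3, 0, 0], "yaw": 0}, {"jaw": 0.6, "translation": [-1, 0, 0], "yaw": 0}, {"jaw": 0.6, "translation": [-3, 0, 0], "yaw": 0}, {"jaw": 0.6, "translation": [-6, 0, 0], "yaw": 0}, {"jaw": 0.6, "translation": [-9, 0, -2], "yaw": 0}, {"jaw": 0.6, "translation": [-9, 0, -5], "yaw": 0}])

```text
t: 7.25
position: [0.5048, -0.165, 0.0686]
eef_rot: [-3.139, 0.014, 0.113]
force: [-1.0, -0.4, 0.3]
opening: 0.0528
gripper_force: 0.0
```

arm_command(steps=[{"jaw": 0.6, "translation": [-2, 0, -4], "yaw": 0}, {"jaw": 0.6, "translation": [-4, 0, -8], "yaw": 0}, {"jaw": 0.6, "translation": [-4, 4, -12], "yaw": 0}, {"jaw": 0.6, "translation": [-4, 8, -14], "yaw": 0}, {"jaw": 0.6, "translation": [-4, 8, -14], "yaw": 0}, {"jaw": 0.6, "translation": [-4, 8, -14], "yaw": 0}, {"jaw": 0.6, "translation": [-4, 8, -14], "yaw": 0}])

```text
t: 7.83
position: [0.4846, -0.2496, 0.2115]
eef_rot: [3.14, -0.003, 0.114]
force: [-0.8, 1.4, -0.2]
opening: 0.0529
gripper_force: 0.0
```

Run:
```python
from h import *
p,d,c,s=cap('top');np.savez('top5.npz',p=p,d=d); p2,d2,c2,s2=cap('wrist'); save('end.png',np.hstack([cv2.resize(p[110:250,215:405],(400,300)),cv2.resize(p2,(400,300))])); print(s2['t'],s2['position'],s2['force'])
K,R,o=cam(c2,s2);P=cloud(K,R,o,d2);print(P[::48,::64,2].round(3))
```

```text
7.8833 [ 0.48406555 -0.24773338  0.21050038] [-1.04141484  0.50149085 -0.55191622]
[[ 0.014  0.013  0.03   0.031  0.015  0.001 -0.001  0.002]
 [ 0.012  0.013  0.013  0.015  0.014  0.001  0.002  0.001]
 [ 0.013  0.015  0.014  0.013  0.013  0.001  0.001  0.002]
 [ 0.014  0.014  0.014  0.013  0.014  0.001  0.002  0.001]
 [ 0.014  0.013  0.013  0.013  0.014  0.001  0.017  0.002]
 [ 0.002  0.001  0.002  0.217  0.002  0.217  0.002  0.   ]
 [ 0.292  0.292  0.28   0.234  0.     0.23   0.256  0.292]
 [ 0.3    0.3    0.293  0.293  0.294  0.293  0.294  0.3  ]]
```

View pics/end.png

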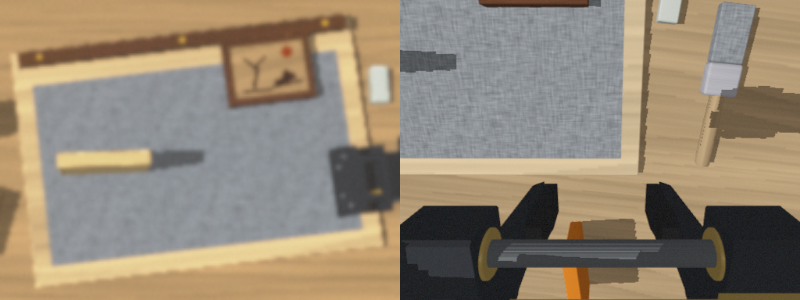

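It appears flush in the top view (plaque top edge against the rail at crop (265,45)). One near check from above with the wrist camera will confirm it.

arm_command(steps=[{"jaw": 0.6, "translation": [12.5, -7.4, 0], "yaw": 0}, {"jaw": 0.6, "translation": [12.5, -7.4, 0], "yaw": 0}, {"jaw": 0.6, "translation": [12.5, -7.4, 0], "yaw": 0}, {"jaw": 0.6, "translation": [12.5, -7.4, 0], "yaw": 0}, {"jaw": 0.6, "translation": [12.5, -7.4, 0], "yaw": 0}, {"jaw": 0.6, "translation": [12.5, -7.4, 0], "yaw": 0}, {"jaw": 0.6, "translation": [12.5, -7.4, 0], "yaw": 0}])

```text
t: 8.52
position: [0.598, -0.1604, 0.2095]
eef_rot: [-3.141, 0.003, 0.116]
force: [0.1, -0.9, -0.8]
opening: 0.053
gripper_force: 0.0
```

Run:
```python
from h import *
p,d,c,s=cap('wrist'); cv2.imwrite('pics/chk.png',p[:,:,::-1]); print(s['position'],s['force'],s['qvel'].round(3))
K,R,o=cam(c,s);P=cloud(K,R,o,d);Z=P[:,:,2]
hsv=cv2.cvtColor(p,cv2.COLOR_RGB2HSV);v,u=np.indices(d.shape)
m=((Z>.023)&(Z<.037)&(v<230)).astype('uint8');n,L,st,_=cv2.connectedComponentsWithStats(m);print(st[st[:,4]>300])
```

```text
[ 0.59797917 -0.16037386  0.20953842] [ 0.07555982 -0.88572276 -0.77102447] [ 0.027 -0.012  0.016  0.003 -0.001  0.001 -0.   ]
[[     0      0    512    384 173212]
 [     0     21    391    127  22892]
 [     0    194     81     26    503]]
```

View pics/chk.png

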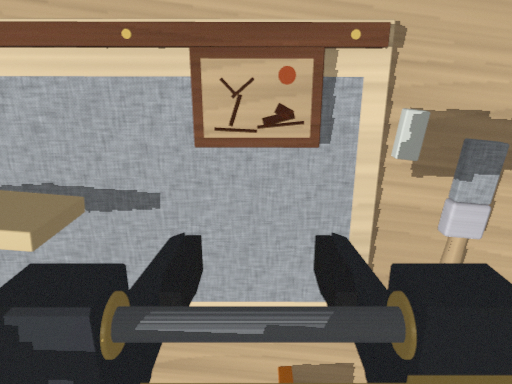

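The plaque lies flush and parallel against the rail (edge at row ~46, columns 191–324) with no board showing between them. The pale plaque stands and the arm is clear.

```bash
python3 -c "
from workcell import robot
print(robot.hand_in())"
```

```text
the job is handed in; nothing more can be done
None
```

I pushed the picture plaque over and slid it flush against the stop rail, picture up. The pale bare plaque still stands, and the job is handed in at about 8.6 s, though the hand-in returned no verdict.

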